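# Lock a rail foot into a lab bench rail

## Robot

A 6-joint arm with a two-finger parallel gripper is mounted at the origin on the work surface. World frame = base frame: x ahead of the robot, y to its left, z up, the work surface at z = 0. Lengths are in m, angles in rad, forces in N, time in s.
With the tool pointing down it reaches from about 0.375 to 0.975 m from the base axis. Payload 3.8 kg.
Tool frame: the origin (TCP) lies at the very end of the fingers, on their centre line; the grasp point (between the pads) lies 19 mm behind it (bot.pinch_z is the distance from the TCP to the grasp point, in m); x points along the fingers, y is the direction in which the jaws open and shut, and the axes are right-handed (so a half turn about x gives the same grasp; the last joint's range is limited). The gripper opens to 85 mm and grips with 20 to 120 N. Pads are 22 mm wide; open, the fingers measure 114 mm over their backs; the gripper's body (76 mm by 85 mm) begins 54 mm behind the grasp point. The pads swing forward as they close: fully open they stand 13 mm farther back than shut.
Start: joints at [1.221, 0.264, 1.604, -0, 1.274, -0.037], TCP at [0.208, 0.642, 0.231] pointing down, gripper open.
Joint ranges: [-2.63, 2.63], [-0.94, 2.18], [0.31, 2.57], [-1.31, 4.45], [0, 2.66], [-2.55, 2.55]. Speed limits (rad/s): [2.57, 2.57, 3.14, 3.14, 3.14, 3.14].

## Interface

Orientations are given as a rotation vector (axis times angle).
In Python, from workcell import monitor, imaging, finish_job, bot gives the robot as it stands.
- The arm moves only by the tool jog_arm, never from a script. Its argument "rows" is a list of rows, each a list of 7 numbers: the shift along the tool's x, y, z in m, then the turn, a rotation vector about the tool's x, y, z in rad, then the opening in per cent of the stroke, from 0 (shut) to 100 (fully open). A call has 1 to 20 rows; each row is the pose to reach, as a shift and turn from the pose measured when the call began, along the tool's axes at that moment; what a row does not reach only later rows make up. A row lasts 1/10 s, in which the tool goes at most 50 mm and 8.59 degrees, less where a joint would pass 70% of its speed; a pose out of reach is approached as far as the arm can. A call with a gripper value outside its range is refused whole. The fingers move at their own pace and stop on an object; "force" is the grip in N (left out, the last holds). Time passes only in rows, so rows that repeat a pose let the fingers close. It gives the time, the measured TCP pose, the force and the opening at its end, in the units of the state.
- monitor.read_state(): the state, without advancing time (a new reading comes with each control period).
- imaging.read_camera(name): name is "scene" or "top" or "wrist"; returns the picture (400x640x3 uint8, blue, green, red); there is no depth.
- imaging.camera_params(name): a dict with "fx", "fy", "cx", "cy" (pixels), "T" (4x4, takes a point from camera to world coordinates); the wrist camera has in their place "T_tool_cam" (4x4, takes a point from camera to tool coordinates, whose origin is the TCP and whose axes are the tool frame's). Camera axes: x right, y down, z forward; pixel columns grow to the right and rows downward; lengths in m; the calibration is good to about 2 mm. The wrist camera is an equidistant fisheye: a pixel r from the principal point sees the ray r / f radians off the axis. A picture is of the moment at which its call begins: read the wrist's pose just before it. camera_params takes no time and is no camera call.
- finish_job(): hands the job in, once; it reports no verdict.
The state is a dict: "time": time; "q": joint angles; "joint_vel": joint speeds; "joint_torque": joint torques, N m; "tool_pos": TCP position; "tcp_rot": TCP orientation; "wrist_force": force on the tool from outside, world axes, zero at the start; "torque": the same for the moment, N m; "width": opening from 0.0 (shut) to 1.0 (fully open).
Only numpy, scipy, OpenCV 4.12 (cv2) and the standard library are available. Lean on these libraries where they do the work, as an engineer would, in place of code of your own. Each camera call takes 0.05 s, during which the arm holds its last target. There are 200 camera calls.

## Task

Take the twist-lock foot with the blue grip from the wooden rack, lower its nut through the slot of the aluminium bench rail midway between the two yellow stripes until its collar rests on the rail, then twist it a quarter turn so the nut lies crosswise under the lips, and let go. Leave the orange and white feet in their wells.

Things in the scene. Friction and masses are not known exactly. Their poses are not given: they have to be found in the camera images.
- foot_blue: Foot to fit, about 0.16 kg, upright in a rack well. Upwards from its origin (centre of underside; half turn = same): steel bar nut 52 (x) x 22 (y) x 10 mm; stem 16 dia, 8 high; collar 50 dia, z 18-23; blue wing grip 36 (x) x 16 (y), z 23-58, parallel to the nut, to be pinched across its 16 mm. Collar lies on the rack, origin 10 above the bench, x along the row of wells.
- bay: Middle between two yellow stripes (80 mm clear) on a fixed aluminium rail 320 x 72 x 28 high. Origin on the rail's centre line at bench level, x along it, y across. Slot 32 wide, open upward; lips 5 thick, tops at z 28; cavity 66 wide, floor z 5. Collar on lips: foot origin at z 10, nut 3 below lips, turns freely. A black-knobbed foot (68 high) is locked on the -x side, 110 or more away.
- foot_orange: Bystander, same shape and size with an orange wing grip, upright in another well; origin as the blue one's. The beech rack is fixed, 265 x 76 x 28 mm high, with three through wells 60 x 30 mm in one row, 85 mm apart, long sides along the row.
- foot_white: Bystander with the same nut and collar and a round white knob, 32 mm diameter, 35 high (top 58 above the origin), upright in another well of the rack; origin as the blue one's.
Not all that is in view belongs to the job. What is shaped like the foot_blue but red is not meant.

How it is judged:
On the way:
1. the blue foot's nut is down through the slot in the bay, its length still along the rail (z of foot_blue in the frame of bay below 0.013 m and x of foot_blue in the frame of bay between -0.025 and 0.025 m and y of foot_blue in the frame of bay between -0.012 and 0.012 m and angle between the x axis of foot_blue and the x axis of bay, either way round below 0.4 rad), for 0.05 s.
At the end, for the whole second after the job is handed in: The blue foot stands upright (within 7 degrees) and at rest in the rail with its collar down on the lips (origin 6 to 13 mm above the bench), within 15 mm along the rail of the middle between the stripes and within 12 mm of the rail's centre line, its nut crosswise to the rail within 15 degrees (z of foot_blue in the frame of bay between 0.006 and 0.013 m and x of foot_blue in the frame of bay between -0.015 and 0.015 m and y of foot_blue in the frame of bay between -0.012 and 0.012 m and angle between the x axis of foot_blue and the y axis of bay, either way round below 0.26 rad and angle between foot_blue's own z axis and vertical below 0.12 rad and linear speed of foot_blue below 0.02 m/s); the robot touches nothing.
It fails at once if the orange foot is disturbed (moved more than 20 mm) (distance of foot_orange from where it was at the start of the episode above 0.02 m).
It fails at once if the white foot is disturbed (moved more than 20 mm) (distance of foot_white from where it was at the start of the episode above 0.02 m).
It also fails if it takes over 42 s, if anything falls off the work surface, if the arm or the gripper's body presses on something with over 40 N, if the wrist force passes 120 N, or if a joint passes its speed limit or range.

## Working session

There is one attempt and no reset: what is moved stays moved. The work goes in short steps, Python scripts to look and compute and a tool call to move; the robot and the scene stay as the last step left them, time stands still between calls to the robot, and variables do not carry over. Pictures are saved under pics/ and viewed, about 8 in all and at most 12, crops included, and the job is handed in when it is done.

Besides the shell and the picture viewer there is one more tool, called in YAML: its name, and indented under it one key for each argument. jog_arm: Moves the arm, as the interface text tells. Its arguments: {"type":"object","properties":{"rows":{"type":"array","items":{"type":"array","items":{"type":"number"}}},"force":{"type":"number"}},"required":["rows"]}

```bash
mkdir -p pics; ls; python3 - <<'E'
from workcell import monitor, imaging, bot
import cv2,numpy as np
s=monitor.read_state(); print(s)
for n in("top","scene"):
    im=imaging.read_camera(n); cv2.imwrite(f"pics/{n}0.png",im)
    p=imaging.camera_params(n); print(n,{k:(np.round(v,4).tolist()) for k,v in p.items()})
print(imaging.camera_params("wrist"))
E
```

```text
pics
{'time': 0.0, 'q': array([ 1.22111417e+00,  2.64750649e-01,  1.60537688e+00, -5.71469979e-05,
        1.27370062e+00, -3.68701706e-02]), 'joint_vel': array([ 2.55009003e-03,  3.82665332e-04, -4.39593109e-04,  8.96218567e-05,
       -7.60813926e-04, -8.29739931e-04]), 'joint_torque': array([-4.12355257e-04, -5.15115380e+01, -3.67317903e+01,  3.90937203e-05,
        1.32040426e-02, -1.26519527e-05]), 'tool_pos': array([0.20747068, 0.64155401, 0.22996216]), 'tcp_rot': array([ 0.24376309,  1.55719569, -0.24723747]), 'wrist_force': array([ 0.53101735, -0.32636393,  0.71740515]), 'torque': array([-0.00164118,  0.02743611,  0.0428291 ]), 'width': 0.9992966295970833}
top {'fx': 496.9093, 'fy': 496.9093, 'cx': 316.9492, 'cy': 204.2173, 'T': [[0.0175, -0.987, 0.1596, 0.3388], [-0.9998, -0.0183, -0.0039, 0.0912], [0.0067, -0.1595, -0.9872, 1.0601], [0.0, 0.0, 0.0, 1.0]]}
scene {'fx': 368.9085, 'fy': 368.9085, 'cx': 318.3179, 'cy': 200.2069, 'T': [[0.7661, 0.4318, -0.476, 0.8788], [0.6426, -0.4996, 0.581, -0.3673], [0.013, -0.751, -0.6602, 0.5739], [0.0, 0.0, 0.0, 1.0]]}
{'fx': 309.70691628693146, 'fy': 309.70691628693146, 'cx': 326.7673587735539, 'cy': 199.78509424855983, 'T_tool_cam': array([[-7.05123132e-04, -2.76335061e-01,  9.61061099e-01,
        -1.43555457e-01],
       [ 9.99999272e-01, -1.13629935e-03,  4.06970242e-04,
        -9.03176475e-04],
       [ 9.79592955e-04,  9.61060686e-01,  2.76335661e-01,
        -6.95933004e-02],
       [ 0.00000000e+00,  0.00000000e+00,  0.00000000e+00,
         1.00000000e+00]])}
```

View pics/top0.png

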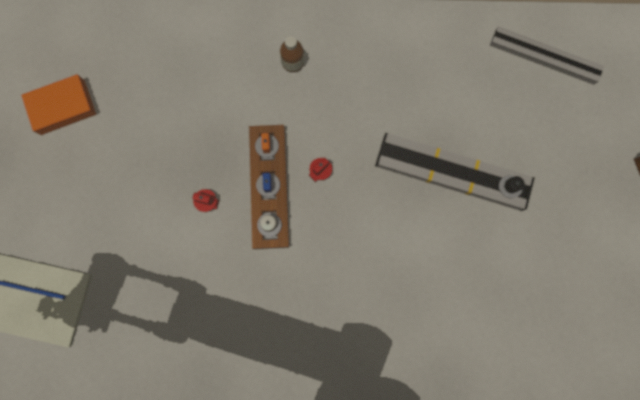

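View pics/scene0.png

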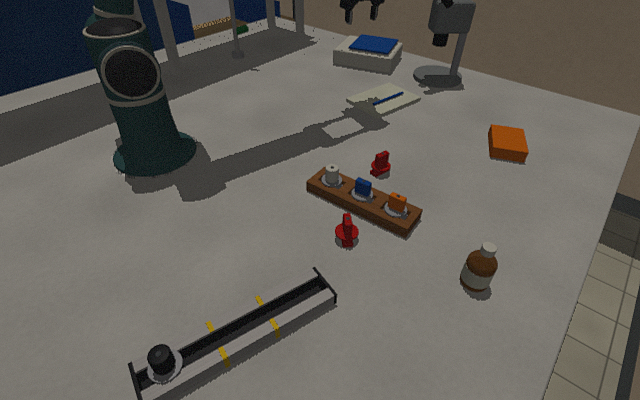

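The top view shows the blue foot at (267,183) between orange (267,145) and white (268,224). The rail stripes are at about (434,165) and (475,176), with the black foot at (513,186). Red decoys stand on both sides of the rack at (206,200) and (321,168).

```bash
cat > h.py <<'E'
import numpy as np,cv2
from scipy.spatial.transform import Rotation as R
from workcell import monitor, imaging
def ray(name,uv,T=None):
    p=imaging.camera_params(name); uv=np.asarray(uv,float)
    x=(uv[0]-p["cx"])/p["fx"]; y=(uv[1]-p["cy"])/p["fy"]
    if name=="wrist":
        r=np.hypot(x,y); k=np.sin(r)/r if r>1e-9 else 1; d=np.array([x*k,y*k,np.cos(r)]); M=T@p["T_tool_cam"]
    else: d=np.array([x,y,1.]); M=p["T"]
    return M[:3,3],M[:3,:3]@d
def plane(name,uv,z,T=None):
    o,d=ray(name,uv,T); return o+d*(z-o[2])/d[2]
def toolT():
    s=monitor.read_state(); T=np.eye(4); T[:3,:3]=R.from_rotvec(s["tcp_rot"]).as_matrix(); T[:3,3]=s["tool_pos"]; return T
def blobs(im,lo,hi,amin):
    m=cv2.inRange(cv2.cvtColor(im,cv2.COLOR_BGR2HSV),lo,hi)
    n,l,st,c=cv2.connectedComponentsWithStats(m)
    return [(c[i],st[i],np.argwhere(l==i)[:,::-1]) for i in range(1,n) if st[i][4]>=amin]
BLUE=((108,120,40),(130,255,255)); YEL=((18,120,80),(35,255,255)); WOOD=((4,90,40),(18,255,160))
E
python3 - <<'E'
from h import *
for n in("top","scene"):
    im=cv2.imread(f"pics/{n}0.png")
    print(n,"blue",[(np.round(c,1),st.tolist(),np.round(plane(n,c,.053),4)) for c,st,_ in blobs(im,*BLUE,30)])
    print("yel",[(np.round(c,1),st[4],np.round(plane(n,c,.028),4)) for c,st,_ in blobs(im,*YEL,5)])
    for c,st,pts in blobs(im,*WOOD,300):
        b=cv2.boxPoints(cv2.minAreaRect(pts.astype(np.float32)))
        print("wood",st.tolist(),[np.round(plane(n,u,.028)[:2],4).tolist() for u in b])
T=toolT();print(np.round(T,3))
E
```

```text
top blue [(array([266.5, 176.3]), [264, 174, 6, 6, 30], array([0.5582, 0.1928, 0.053 ])), (array([266.7, 185.8]), [264, 182, 6, 8, 40], array([0.538 , 0.1917, 0.053 ])), (array([ 33.6, 290. ]), [0, 282, 63, 16, 109], array([0.3182, 0.648 , 0.053 ]))]
yel [(array([437. , 152.9]), np.int32(31), array([ 0.6219, -0.1681,  0.028 ])), (array([476.8, 164.6]), np.int32(31), array([ 0.5976, -0.2528,  0.028 ])), (array([430.4, 175.5]), np.int32(40), array([ 0.572 , -0.1531,  0.028 ])), (array([470.5, 187.8]), np.int32(42), array([ 0.5469, -0.2376,  0.028 ]))]
wood [21, 74, 75, 61, 2860] [[0.7351, 0.7386], [0.7901, 0.6093], [0.6944, 0.5669], [0.641, 0.6948]]
wood [250, 125, 39, 124, 2935] [[0.6743, 0.2381], [0.6783, 0.1598], [0.4146, 0.1448], [0.411, 0.22]]
scene blue [(array([146.7,   9.9]), [141, 0, 14, 21, 89], array([-1.0931,  0.6413,  0.053 ])), (array([180. ,  21.1]), [166, 0, 29, 44, 560], array([-0.8082,  0.6428,  0.053 ])), (array([249.6,   9.7]), [234, 0, 32, 22, 458], array([-0.716 ,  0.9955,  0.053 ])), (array([276.8,   8.7]), [275, 1, 5, 16, 41], array([-0.6279,  1.1045,  0.053 ]))
[... 1092 characters left out ...]
32(49), array([ 0.5747, -0.1511,  0.028 ])), (array([273.7, 323.5]), np.int32(62), array([ 0.6251, -0.1662,  0.028 ])), (array([209.6, 326.1]), np.int32(55), array([ 0.5499, -0.2361,  0.028 ])), (array([222.5, 352.5]), np.int32(74), array([ 0.6003, -0.2507,  0.028 ]))]
wood [488, 124, 41, 39, 1261] [[0.7037, 0.5284], [0.6476, 0.71], [0.7536, 0.7571], [0.7961, 0.5732]]
wood [307, 167, 116, 71, 2473] [[0.4311, 0.1223], [0.3725, 0.2509], [0.6766, 0.2506], [0.6991, 0.1396]]
wood [466, 250, 31, 27, 559] [[0.8122, 0.1408], [0.8038, 0.2042], [0.8575, 0.2099], [0.8627, 0.148]]
[[-0.001  0.308  0.951  0.207]
 [-0.002  0.951 -0.308  0.642]
 [-1.    -0.002 -0.     0.23 ]
 [ 0.     0.     0.     1.   ]]
```

jog_arm:
  rows:
    - [0.04, -0.162, 0.231, -0.19, 0, 0, 70]
    - [0.04, -0.162, 0.231, -0.19, 0, 0, 70]
    - [0.04, -0.162, 0.231, -0.19, 0, 0, 70]
    - [0.04, -0.162, 0.231, -0.19, 0, 0, 70]
    - [0.09, -0.323, 0.462, -0.377, 0, 0, 70]
    - [0.09, -0.323, 0.462, -0.377, 0, 0, 70]
    - [0.09, -0.323, 0.462, -0.377, 0, 0, 70]
    - [0.09, -0.323, 0.462, -0.377, 0, 0, 70]
    - [0.09, -0.323, 0.462, -0.377, 0, 0, 70]
    - [0.09, -0.323, 0.462, -0.377, 0, 0, 70]
    - [0.09, -0.323, 0.462, -0.377, 0, 0, 70]
    - [0.09, -0.323, 0.462, -0.377, 0, 0, 70]
    - [0.09, -0.323, 0.462, -0.377, 0, 0, 70]
    - [0.09, -0.323, 0.462, -0.377, 0, 0, 70]
    - [0.09, -0.323, 0.462, -0.377, 0, 0, 70]

```text
time: 1.6
tool_pos: [0.5469, 0.1927, 0.1406]
tcp_rot: [-0.052, 1.572, 0.05]
wrist_force: [-0.3, 0.0, -0.2]
width: 0.701
```

```bash
python3 - <<'E'
from h import *
T=toolT(); im=imaging.read_camera("wrist"); cv2.imwrite("pics/w1.png",im); np.save("w1T.npy",T)
print(np.round(T,4))
for c,st,pts in blobs(im,*BLUE,100): print(np.round(c,1),st,np.round(plane("wrist",c,.055,T),4))
E
```

```text
[[-0.0013 -0.0648  0.9979  0.5469]
 [-0.0017  0.9979  0.0648  0.1927]
 [-1.     -0.0016 -0.0014  0.1406]
 [ 0.      0.      0.      1.    ]]
[330.  183.1] [320 179  20   9 104] [0.5296 0.1929 0.055 ]
```

View pics/w1.png

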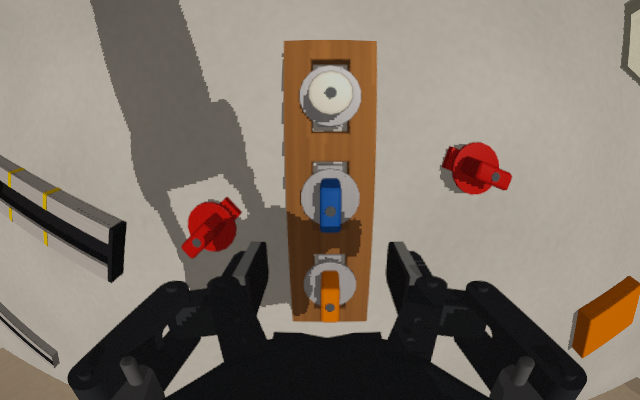

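The wrist view shows the blue grip dot at (331,212) and its collar at about (330,197). White is nearer the base at (331,92) and orange farther out at (330,307).

```bash
python3 - <<'E'
from h import *
T=np.load("w1T.npy"); im=cv2.imread("pics/w1.png")
for n,u,z in [("dotB",(331,212),.068),("dotW",(331,92),.068),("dotO",(330,307),.068),("collL",(301,197),.033),("collR",(360,197),.033)]: print(n,np.round(plane("wrist",u,z,T),4))
for c,st,pts in blobs(im,(105,80,30),(130,255,255),100):
    P=np.array([plane("wrist",p,.068,T)[:2] for p in pts]); t=P[P[:,0]>.54]
    print(st,P.min(0),P.max(0), cv2.fitLine(t.astype(np.float32),cv2.DIST_L2,0,.001,.001).ravel())
for c,st,pts in blobs(im,(4,90,40),(18,255,220),3000):
    P=np.array([plane("wrist",p,.028,T)[:2] for p in pts])
    print("wood",st,P.min(0),P.max(0))
    r=[]
    for x in np.arange(.43,.66,.01):
        s=P[abs(P[:,0]-x)<.004]; 
        if len(s): r.append((x,s[:,1].min(),s[:,1].max()))
    r=np.array(r); print(np.polyfit(r[:,0],r[:,1],1),np.polyfit(r[:,0],r[:,2],1)); print(np.round(r[::6],4))
E
```

```text
dotB [0.5483 0.1948 0.068 ]
dotW [0.4622 0.1891 0.068 ]
dotO [0.6329 0.1999 0.068 ]
collL [0.5481 0.1699 0.033 ]
collR [0.5449 0.2196 0.033 ]
[ 320  178   21   55 1026] [0.5226153  0.18553746] [0.56442737 0.20247304] [0.99551606 0.09459288 0.5523806  0.19427414]Traceback (most recent call last):
  File "<stdin>", line 8, in <module>
  File "h.py", line 12, in plane
    o,d=ray(name,uv,T); return o+d*(z-o[2])/d[2]
        ~~~^^^^^^^^^^^
  File "h.py", line 5, in ray
    p=imaging.camera_params(name); uv=np.asarray(uv,float)
ValueError: time passes only in moves, steps and waits
```

jog_arm:
  rows:
    - [0.03, 0.002, 0.001, 0, 0, 0, 70]
    - [0.06, 0.002, 0.001, 0, 0, 0, 70]
    - [0.085, 0.002, 0.001, 0, 0, 0, 70]
    - [0.1, 0.002, 0.001, 0, 0, 0, 70]
    - [0.103, 0.002, 0.001, 0, 0, 0, 70]
    - [0.103, 0.002, 0.001, 0, 0, 0, 70]
    - [0.103, 0.002, 0.001, 0, 0, 0, 10]
    - [0.103, 0.002, 0.001, 0, 0, 0, 10]
    - [0.103, 0.002, 0.001, 0, 0, 0, 10]
    - [0.103, 0.002, 0.001, 0, 0, 0, 5]
    - [0.103, 0.002, 0.001, 0, 0, 0, 5]
    - [0.103, 0.002, 0.001, 0, 0, 0, 5]
    - [0.103, 0.002, 0.001, 0, 0, 0, 5]
    - [0.103, 0.002, 0.001, 0, 0, 0, 5]
  force: 60

```text
time: 3.05
tool_pos: [0.5489, 0.1952, 0.0392]
tcp_rot: [-0.052, 1.569, 0.051]
wrist_force: [-0.1, -0.2, 5.0]
width: 0.177
```

jog_arm:
  rows:
    - [-0.02, 0, 0, 0, 0, 0, 5]
    - [-0.05, 0, 0, 0, 0, 0, 5]
    - [-0.08, 0, 0, 0, 0, 0, 5]
    - [-0.09, -0.03, 0, 0.1, 0, 0, 5]
    - [-0.09, -0.06, 0.002, 0.25, 0, 0, 5]
    - [-0.09, -0.09, 0.003, 0.39, 0, 0, 5]
    - [-0.09, -0.12, 0.004, 0.53, 0, 0, 5]
    - [-0.09, -0.15, 0.005, 0.67, 0, 0, 5]
    - [-0.09, -0.18, 0.006, 0.81, 0, 0, 5]
    - [-0.09, -0.21, 0.007, 0.95, 0, 0, 5]
    - [-0.09, -0.24, 0.008, 1.09, 0, 0, 5]
    - [-0.09, -0.27, 0.009, 1.23, 0, 0, 5]
    - [-0.09, -0.3, 0.01, 1.37, 0, 0, 5]
    - [-0.09, -0.33, 0.011, 1.51, 0, 0, 5]
    - [-0.09, -0.36, 0.011, 1.65, 0, 0, 5]
    - [-0.09, -0.38, 0.011, 1.79, 0, 0, 5]
    - [-0.09, -0.399, 0.011, 1.923, 0, 0, 5]
    - [-0.09, -0.399, 0.011, 1.923, 0, 0, 5]
    - [-0.09, -0.399, 0.011, 1.923, 0, 0, 5]
    - [-0.09, -0.399, 0.011, 1.923, 0, 0, 5]

```text
time: 5.05
tool_pos: [0.5852, -0.2013, 0.129]
tcp_rot: [1.416, 1.061, -1.416]
wrist_force: [0.2, 0.3, -1.6]
width: 0.177
```

```bash
python3 - <<'E'
from h import *
T=toolT(); im=imaging.read_camera("wrist"); cv2.imwrite("pics/w2.png",im); np.save("w2T.npy",T)
print(np.round(T,4),monitor.read_state()["width"])
for c,st,pts in blobs(im,*YEL,15): print(np.round(c,1),st,np.round(plane("wrist",c,.028,T),4))
im=imaging.read_camera("scene"); cv2.imwrite("pics/s2.png",cv2.resize(im[150:400,100:500],None,fx=2,fy=2))
E
```

```text
[[ 2.000e-04  9.596e-01 -2.813e-01  5.852e-01]
 [ 1.000e-04 -2.813e-01 -9.596e-01 -2.013e-01]
 [-1.000e+00  2.000e-04 -1.000e-04  1.290e-01]
 [ 0.000e+00  0.000e+00  0.000e+00  1.000e+00]] 0.17847091119543404
[295.5 144.5] [283 140  26  10 260] [ 0.5745 -0.1516  0.028 ]
[362.  144.5] [349 140  27  11 272] [ 0.6251 -0.1665  0.028 ]
```

View pics/w2.png

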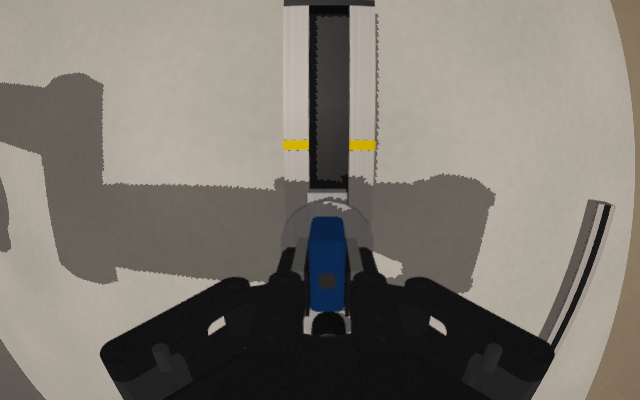

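View pics/s2.png

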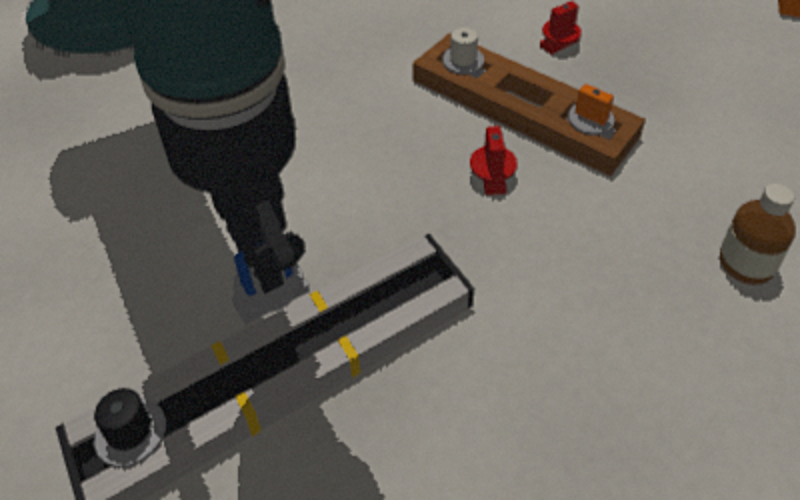

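The foot is held straight. The near stripe patches at (295,144) and (362,144) put the bay at about (0.5874, -0.2012), so I shift 2 mm in tool y and lower.

jog_arm:
  rows:
    - [0.02, 0.002, 0, 0, 0, 0, 5]
    - [0.04, 0.002, 0, 0, 0, 0, 5]
    - [0.055, 0.002, 0, 0, 0, 0, 5]
    - [0.062, 0.002, 0, 0, 0, 0, 5]
    - [0.067, 0.002, 0, 0, 0, 0, 5]
    - [0.072, 0.002, 0, 0, 0, 0, 5]
    - [0.076, 0.002, 0, 0, 0, 0, 5]
    - [0.08, 0.002, 0, 0, 0, 0, 5]
    - [0.084, 0.002, 0, 0, 0, 0, 5]
    - [0.087, 0.002, 0, 0, 0, 0, 5]
    - [0.087, 0.002, 0, 0, 0, 0, 5]
    - [0.087, 0.002, 0, 0, 0, 0, 5]

```text
time: 6.35
tool_pos: [0.5875, -0.2018, 0.0423]
tcp_rot: [1.416, 1.06, -1.416]
wrist_force: [-0.6, 0.3, -2.7]
width: 0.173
```

jog_arm:
  rows:
    - [0.001, 0, 0, 0, 0, 0, 5]
    - [0.002, 0, 0, 0, 0, 0, 5]
    - [0.003, 0, 0, 0, 0, 0, 5]
    - [0.003, 0, 0, 0, 0, 0, 5]
    - [0.003, 0, 0, 0, 0, 0, 5]

```text
time: 6.85
tool_pos: [0.5875, -0.2018, 0.0393]
tcp_rot: [1.416, 1.06, -1.416]
wrist_force: [0.6, 0.1, -2.6]
width: 0.179
```

```bash
python3 - <<'E'
from h import *
print(monitor.read_state())
im=imaging.read_camera("wrist"); a=im[120:340,200:460]
im=imaging.read_camera("scene"); b=im[230:390,120:340]
cv2.imwrite("pics/c3.png",np.hstack([cv2.resize(a,(400,340)),cv2.resize(b,(400,340))]))
E
```

```text
{'time': 6.85, 'q': array([-3.70844377e-01,  3.44325396e-01,  1.88316607e+00, -9.15586568e-05,
        9.13329825e-01, -8.57894624e-02]), 'joint_vel': array([ 0.00059796,  0.00031007,  0.00172079,  0.00035193,  0.00218923,
       -0.00041125]), 'joint_torque': array([-3.38782142e-03, -5.07594931e+01, -3.13625801e+01,  2.31822094e-03,
       -1.15934215e-02, -3.86108707e-05]), 'tool_pos': array([ 0.58750521, -0.20175344,  0.03927199]), 'tcp_rot': array([ 1.41612575,  1.05991946, -1.41551316]), 'wrist_force': array([ 0.56525727,  0.11915617, -2.64539918]), 'torque': array([-0.04551544,  0.02667717, -0.00692578]), 'width': 0.17868330599938342}
```

View pics/c3.png

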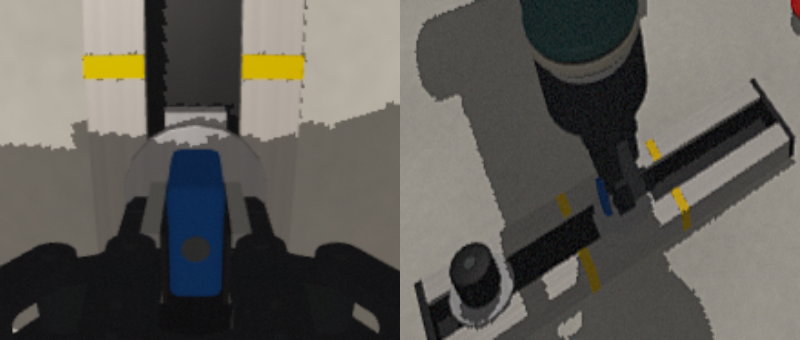

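The nut is in the slot and centred, with the collar just above the lips. I lower slightly to make contact.

jog_arm:
  rows:
    - [0.0005, 0, 0, 0, 0, 0, 5]
    - [0.001, 0, 0, 0, 0, 0, 5]
    - [0.001, 0, 0, 0, 0, 0, 5]
    - [0.001, 0, 0, 0, 0, 0, 5]

```text
time: 7.35
tool_pos: [0.5875, -0.2018, 0.0392]
tcp_rot: [1.416, 1.06, -1.416]
wrist_force: [-3.1, 0.6, 5.2]
width: 0.175
```

jog_arm:
  rows:
    - [0, 0, 0, -0.13, 0, 0, 5]
    - [0, 0, 0, -0.26, 0, 0, 5]
    - [0, 0, 0, -0.39, 0, 0, 5]
    - [0, 0, 0, -0.52, 0, 0, 5]
    - [0, 0, 0, -0.65, 0, 0, 5]
    - [0, 0, 0, -0.78, 0, 0, 5]
    - [0, 0, 0, -0.91, 0, 0, 5]
    - [0, 0, 0, -1.04, 0, 0, 5]
    - [0, 0, 0, -1.17, 0, 0, 5]
    - [0, 0, 0, -1.3, 0, 0, 5]
    - [0, 0, 0, -1.43, 0, 0, 5]
    - [0, 0, 0, -1.571, 0, 0, 5]
    - [0, 0, 0, -1.571, 0, 0, 5]
    - [0, 0, 0, -1.571, 0, 0, 5]

```text
time: 8.75
tool_pos: [0.5878, -0.2018, 0.0392]
tcp_rot: [0.226, 1.558, -0.226]
wrist_force: [0.8, 0.2, -1.7]
width: 0.176
```

```bash
python3 - <<'E'
from h import *
s=monitor.read_state(); print(s["wrist_force"],s["torque"],s["width"]); T=toolT(); print(np.round(T,4))
im=imaging.read_camera("wrist"); cv2.imwrite("pics/w4.png",im)
E
```

```text
[ 0.81733459  0.22856747 -1.67832206] [-0.00268197 -0.00638848  0.05394497] 0.17634609511771324
[[ 1.200e-03  2.841e-01  9.588e-01  5.878e-01]
 [-5.000e-04  9.588e-01 -2.841e-01 -2.018e-01]
 [-1.000e+00 -2.000e-04  1.300e-03  3.920e-02]
 [ 0.000e+00  0.000e+00  0.000e+00  1.000e+00]]
```

View pics/w4.png

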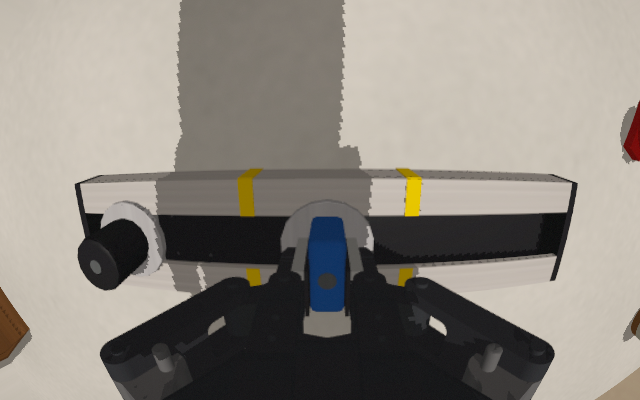

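The grip is now crosswise and midway between the stripes (columns 247 and 413, grip at 327). I release and retreat.

jog_arm:
  rows:
    - [0, 0, 0, 0, 0, 0, 25]
    - [0, 0, 0, 0, 0, 0, 50]
    - [0, 0, 0, 0, 0, 0, 60]
    - [0, 0, 0, 0, 0, 0, 60]
    - [0, 0, 0, 0, 0, 0, 60]
    - [-0.02, 0, 0, 0, 0, 0, 60]
    - [-0.05, 0, 0, 0, 0, 0, 60]
    - [-0.09, 0, 0, 0, 0, 0, 60]
    - [-0.13, 0, 0, 0, 0, 0, 60]
    - [-0.15, 0, -0.03, 0, 0, 0, 60]
    - [-0.15, 0, -0.07, 0, 0, 0, 60]
    - [-0.15, 0, -0.1, 0, 0, 0, 60]
    - [-0.15, 0, -0.1, 0, 0, 0, 60]
    - [-0.15, 0, -0.1, 0, 0, 0, 60]

```text
time: 10.2
tool_pos: [0.4917, -0.1734, 0.1895]
tcp_rot: [0.225, 1.556, -0.226]
wrist_force: [-0.1, 0.0, 0.3]
width: 0.6
```

```bash
python3 - <<'E'
from h import *
T=toolT(); print(np.round(T,3)); np.save("w5T.npy",T)
im=imaging.read_camera("wrist"); cv2.imwrite("pics/w5.png",im)
im2=imaging.read_camera("scene"); cv2.imwrite("pics/s5.png",cv2.resize(im2[150:400,100:500],None,fx=2,fy=2))
for c,st,pts in blobs(im,*YEL,15): print("yel",np.round(c,1),st[4],np.round(plane("wrist",c,.028,T),4))
for c,st,pts in blobs(im,(105,80,30),(130,255,255),100): print("blue",c,st)
E
```

```text
[[ 0.003  0.284  0.959  0.492]
 [-0.001  0.959 -0.284 -0.173]
 [-1.    -0.     0.003  0.189]
 [ 0.     0.     0.     1.   ]]
yel [287.8 244. ] 206 [ 0.5451 -0.2341  0.028 ]
yel [368.1 243.8] 200 [ 0.5697 -0.1507  0.028 ]
yel [289.8 289. ] 106 [ 0.6003 -0.2513  0.028 ]
yel [366.1 289. ] 102 [ 0.6256 -0.1665  0.028 ]
blue [326.68421053 279.8245614 ] [319 259  16  44 627]
```

View pics/w5.png

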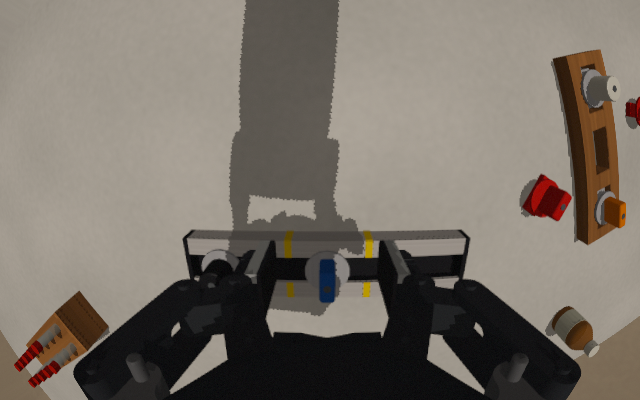

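View pics/s5.png

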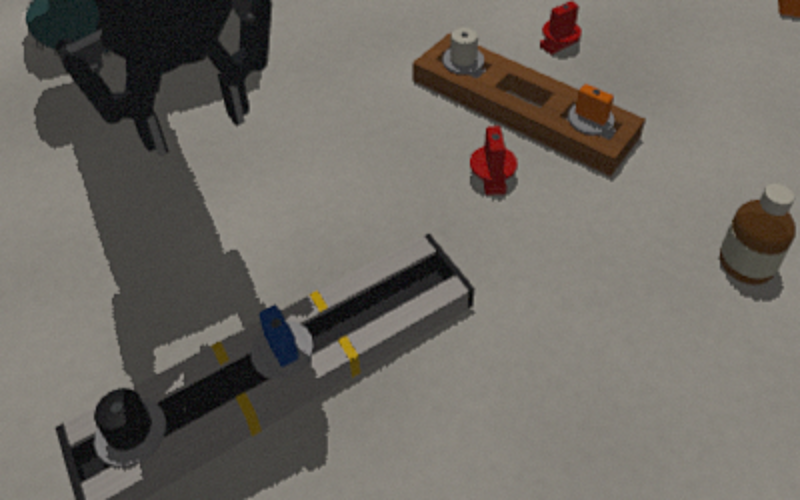

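The foot stands upright and crosswise, its grip at column 327 against a stripe midpoint of 328. The orange and white feet have not moved.

```bash
python3 -c "
from workcell import finish_job; print(finish_job())"
```

```text
the job is handed in; nothing more can be done
None
```

I fitted the blue foot in the rail bay and handed the job in at about 10.3 s of the 42 s allowed. `finish_job()` gives no verdict.

**What I did:** I took the blue foot from the rack's middle well. I lowered it through the slot, nut along the rail, until the wrist force rose about 7 N at collar contact. Then I twisted it 90°, let go and backed the arm clear.

**Last checks:**
- **Position and angle:** The wrist picture shows the grip crosswise to the rail. It sits at column 327 against a stripe midpoint of 328, about 1–2 mm from the middle of the bay.
- **Upright:** The foot looks upright in both last pictures, but I did not measure its tilt or its final height. Before release, the tool was at the same height above the bench as at pickup. That fits a foot origin of about 10 mm.
- **Other feet:** The orange and white feet look unmoved in their wells.
- **Robot:** The gripper is clear of everything.

**Disagreement:** The first top-camera estimate of the bay was about 3 mm off the scene and wrist estimates. I used the latter two, which agreed with each other.

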